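# Bring the inlay carving bench up to run

### The arm

A 7-joint arm with a two-finger parallel gripper is mounted at the origin on the work surface. World frame = base frame: x ahead of the robot, y to its left, z up, the work surface at z = 0. Lengths are in m, angles in rad, forces in N, time in s.
With the tool pointing down it reaches from about 0.425 to 0.95 m from the base axis. Payload 4.7 kg.
Tool frame: the origin (TCP) lies on the centre line of the jaws, within the pads' length; the fingertips stand robot.nose_length ahead of it and the grasp point (between the pads) lies 8 mm behind it (robot.nose_length is the distance from the TCP to the fingertips, in m); z points along the fingers, y is the line along which they close (so a half turn about z gives the same grasp; the last joint's range is limited). The gripper opens to 85 mm and grips with 20 to 120 N. Pads are 22 mm wide; open, the fingers measure 114 mm over their backs; the gripper's body (76 mm by 85 mm) begins 54 mm behind the grasp point. The pads swing forward as they close: fully open they stand 13 mm farther back than shut.
Start: joints at [-0.029, 0.469, -0.049, 1.532, 0.024, 1.141, -0.082], TCP at [0.675, 0, 0.242] pointing down, gripper open.
Joint ranges: [-2.59, 2.59], [-0.33, 1.99], [-1.39, 1.29], [0.1, 2.45], [-1.04, 4.18], [0.21, 1.99], [-2.66, 2.66]. Speed limits (rad/s): [2.57, 2.57, 3.14, 3.14, 3.14, 3.14, 3.14].

### API

Orientations are given as [roll, pitch, yaw] about the fixed x, y, z axes, in that order (R = Rz(yaw) Ry(pitch) Rx(roll)).
In Python, from plant import robot gives the robot as it stands. Calls block until the motion is done:
- robot.goto(position, orientation): joint-space move of the TCP to a pose.
- robot.move_straight(position, vel=0.15, attitude=None, contact_N=None): straight line of the TCP; attitude=None keeps the orientation; vel is the mean speed in m/s. With contact_N (N) it stops when the force on the tool has changed by that much, and returns True; else False.
- robot.move_joints(angles): joint-space move.
- robot.grip(opening, strength=None): opening from 0.0 (shut) to 1.0 (fully open); strength is the grip in N (None keeps the last); returns when the fingers have stopped.
- robot.sleep(seconds).
- robot.inverse_kinematics(position, orientation): joint angles nearest the present ones, or None.
- robot.sense(): the state.
- robot.grab_frame(name): name is "scene" or "side" or "wrist"; returns a dict with "image" (480x640x3 uint8, red, green, blue), "range_z" (480x640 float32, m along the optical axis (not along the pixel's ray), 0 where there is no reading), "fx", "fy", "cx", "cy" (pixels), "dist_coeffs" ([k1, k2, p1, p2, k3] as OpenCV has them; the pictures are not rectified), "R" (3x3) and "t" (3): a world point X has camera coordinates R X + t. Camera axes: x right, y down, z forward; pixel columns grow to the right and rows downward; lengths in m; the calibration is good to about 2 mm. A picture is of the moment at which its call begins.
A pose or a line that the arm cannot do raises robot.IKError and nothing moves.
- robot.close_job(): hands the job in; it is judged then, once.
The state is a dict: "t": time; "joint_pos": joint angles; "joint_velocities": joint speeds; "effort": joint torques, N m; "tcp_pos": TCP position; "tcp_rot": TCP orientation; "wrist_force": force on the tool from outside, world axes, zero at the start; "torque": the same for the moment, N m; "opening": opening from 0.0 (shut) to 1.0 (fully open); "gripper_force": force on a finger pad.
Only numpy, scipy, OpenCV 4.12 (cv2) and the standard library are available. Lean on these libraries where they do the work, as an engineer would, in place of code of your own. Each camera call takes 0.05 s, during which the arm holds its last target. There are 200 camera calls.

### The job

Get the inlay carving bench running in the safe order. First start the dust extractor: press the green button on the grey starter box fully in so that it stays down; then, on the white micromotor unit, press the grey direction rocker over to forward (the half beside the green dot), and only after that press the black power rocker on (the half with the white bar). Press with the fingertips only: pick nothing up, leave the speed dial turned right down, do not push the micromotor unit about or disturb the other things on the bench, and end clear of everything with the extractor still running.

Things in the scene. Friction and masses are not known exactly. Their poses are not given: they have to be found in the camera images.
- starter: Extractor starter: grey enclosure 140 x 90 x 75 mm, tilted on a steel bracket screwed to the bench (foot 170 x 120 mm). Origin: middle of the foot's underside; x away from its front. Panel slopes 15 deg, front edge low, centre 97 mm up. Green start button (30 mm across) above, red mushroom stop button (34 mm) 62 mm below it down the slope; collars 42 mm across stand 3 mm above the panel.
- start_point (a point): Fixed to the panel, with its axes: z outward normal, x up the slope, y left. Centre of the green start button's top face when out, as found (12 mm above the panel). Pressed along -z it clicks over at about half way (peak about 4.5 N), travels 7 mm and stays in, then 5 mm above the panel.
- start (a joint): Green start button: 0 m = out (extractor off, as found), 0.007 m = fully in and latched (extractor running). Coupled to the red stop button: one comes out as the other goes in.
- stop_point (a point): Fixed to the panel, with its axes: z outward normal, x up the slope, y left. Centre of the red stop button's top face as found, held in, 6 mm above the panel. It rises 7 mm when the extractor is started; pressing it then would pop the green button out again.
- motor_unit: Micromotor unit: loose white desk unit, 2.4 kg, rubber feet, 170 deep, 150 wide, 60 high in front, 105 mm behind. Origin: middle of its underside; x away from its front, y left. Aluminium panel slopes 15 deg, front edge low, centre 83 mm up: grey direction rocker near the front edge, crosswise; black power rocker upper left, along the slope; black speed dial upper right.
- forward_point (a point): Fixed to the panel, with its axes: z outward normal, x up the slope, y left. Press point on the direction rocker's right half (by the green dot; orange = reverse): 14 mm right of the pivot, on that half's surface once pressed, 5 mm above the panel. Rocker 36 mm along y, 24 wide; as found this half slants up to 12 mm at its end. Press along -z, 4 N; the other half rises. Bezel 1.5 mm high.
- direction (a joint): Grey direction rocker: 0 rad = reverse (as found), 0.42 rad = forward; it clicks over near 0.21 and stays.
- power_on_point (a point): Fixed to the panel, with its axes: z outward normal, x up the slope, y left. Press point on the power rocker's upper half (with the white bar; white ring = off): 14 mm up the slope from the pivot, at that half's surface once pressed, 5 mm above the panel. Rocker 36 mm along x, 24 wide; otherwise the same as the direction rocker.
- power (a joint): Black power rocker: 0 rad = off (as found), 0.42 rad = on; it clicks over near 0.21 and stays.
- dial_point (a point): Fixed to the panel, with its axes: z outward normal, x up the slope, y left. Top centre of the speed dial, a black knob 38 mm across at its skirt, 19 mm high, with a white line.
- dial (a joint): Speed dial: 0 rad = turned right down (as found), up to 4.6 rad. It turns easily if brushed.
- chisel: Bystander: loose chisel with a blue handle lying on the bench between the two units, 24 mm thick, 230 mm long, blade along its +x and turned towards the robot. Origin: underside of the handle at the handle's middle.
- gouge: Bystander: loose gouge with a pale wooden handle, same size as the chisel. Origin: underside of the handle at the handle's middle.
- glue_bottle: Bystander: loose white glue bottle with an orange cap, 48 mm across and 130 mm tall, standing between the two units. Origin: centre of its underside.
- mallet: Bystander: loose carver's round wooden mallet standing on its head, 84 mm across, 208 mm tall. Origin: centre of its underside.
- handpiece: Bystander: loose micromotor handpiece, 25 mm across and about 190 mm long along x, lying in a fixed two-fork rest with its axis 58 mm above the bench. Origin: underside of the barrel at its middle.

How it is judged:
By the outcome, as a careful person would: the job done as asked, in the order asked, and still so for the second after the job is handed in, with the robot touching nothing.
It also fails if it takes over 51 s, if anything falls off the work surface, if the arm or the gripper's body presses on something with over 40 N, if the wrist force passes 120 N, or if a joint passes its speed limit or range.

## Working session

There is one attempt and no reset: what is moved stays moved. The work goes in short steps, each a Python script; the robot and the scene stay as the last script left them, time stands still between calls to the robot, and variables do not carry over. Pictures are saved under pics/ and viewed, at most 10 in all, crops included, and the job is handed in when it is done.

```bash
ls; mkdir -p pics; cat > h.py <<'E'
import numpy as np, cv2
from plant import robot
def world(f,u,v,win=2):
    z=f["range_z"][int(v)-win:int(v)+win+1,int(u)-win:int(u)+win+1]; z=np.median(z[z>0])
    K=np.array([[f["fx"],0,f["cx"]],[0,f["fy"],f["cy"]],[0,0,1]])
    p=cv2.undistortPoints(np.array([[[u,v]]],float),K,np.array(f["dist_coeffs"],float))[0,0]
    return np.array(f["R"]).T@(np.array([p[0]*z,p[1]*z,z])-np.array(f["t"]))
def cloud(f):
    K=np.array([[f["fx"],0,f["cx"]],[0,f["fy"],f["cy"]],[0,0,1]])
    v,u=np.mgrid[0:480,0:640]
    p=cv2.undistortPoints(np.stack([u,v],-1).reshape(-1,1,2).astype(float),K,np.array(f["dist_coeffs"],float)).reshape(480,640,2)
    z=f["range_z"]; c=np.dstack([p[...,0]*z,p[...,1]*z,z])
    return (c-np.array(f["t"]))@np.array(f["R"])
E
python3 - <<'E'
from h import *
import pickle
print(robot.nose_length, robot.sense())
for n in ("scene","side","wrist"):
    f=robot.grab_frame(n); pickle.dump(f,open(n+".pkl","wb"))
    cv2.imwrite(f"pics/{n}0.png",f["image"][...,::-1]); print(n,-np.array(f["R"]).T@f["t"])
E
```

```text
pics
0.011 {'t': 0.0, 'joint_pos': array([-0.02891125,  0.46951009, -0.04858483,  1.5336615 ,  0.0240711 ,
        1.1409864 , -0.0822952 ]), 'joint_velocities': array([-1.78139646e-03, -1.11428961e-04, -5.93268905e-04, -2.24606529e-04,
        2.54868500e-04,  1.12388082e-03,  3.65319632e-05]), 'effort': array([ 1.18357209e-03, -5.10321057e+01, -4.63755790e-02, -2.37716943e+01,
        1.05899444e-02,  7.35067850e-03,  1.56414734e-05]), 'tcp_pos': array([6.74455636e-01, 2.17885678e-05, 2.41228794e-01]), 'tcp_rot': array([-3.13961217e+00,  4.91221336e-05,  1.57082225e+00]), 'wrist_force': array([-0.20834501, -0.63485522, -0.3896108 ]), 'torque': array([-0.03061957,  0.03102331,  0.0022689 ]), 'gripper_force': 0.0, 'opening': 0.9991748922994232}
scene [ 1.06288601 -0.86106751  0.78878743]
side [0.42122665 0.86804062 0.90746646]
wrist [0.67435837 0.07449238 0.37210292]
```

View pics/scene0.png

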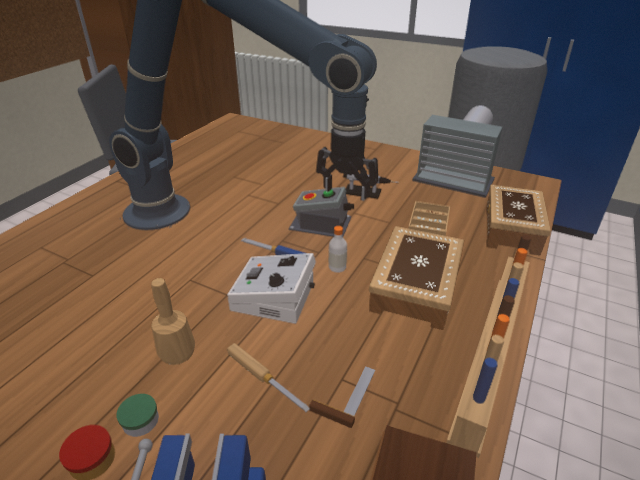

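View pics/wrist0.png

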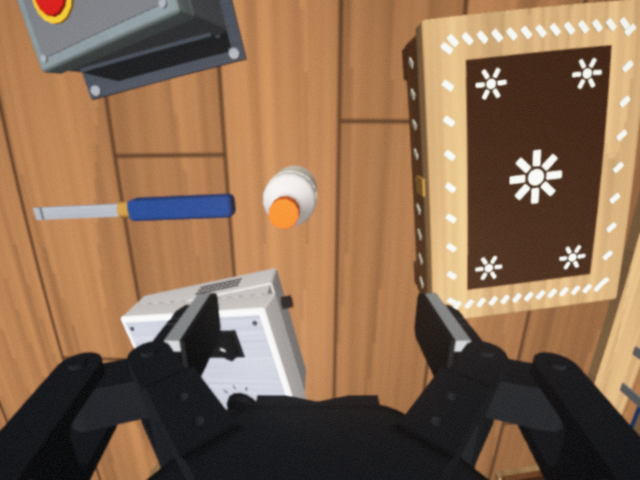

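The scene view shows the starter (red about (309,196), green about (328,193)) and the motor unit (272,285) with the bottle and chisel between them. The wrist view shows both units only partly.

```bash
python3 - <<'E'
import pickle,cv2
f=pickle.load(open("scene.pkl","rb"))["image"][...,::-1]
a=cv2.resize(f[175:325,220:350],None,fx=4,fy=4,interpolation=cv2.INTER_CUBIC)
cv2.imwrite("pics/scrop.png",a)
E
```

```text
(no output)
```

View pics/side0.png

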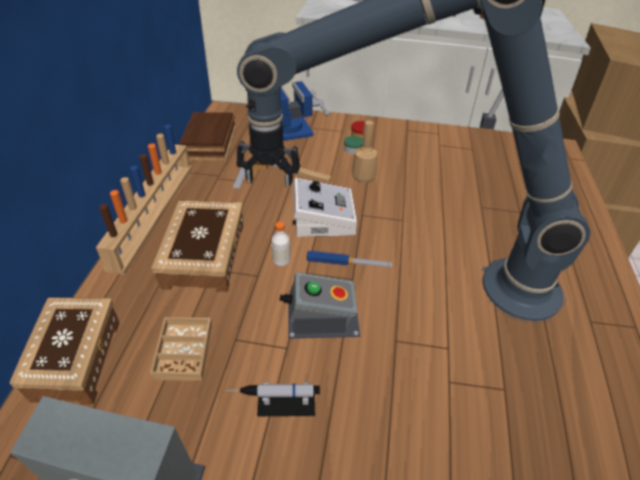

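View pics/scrop.png

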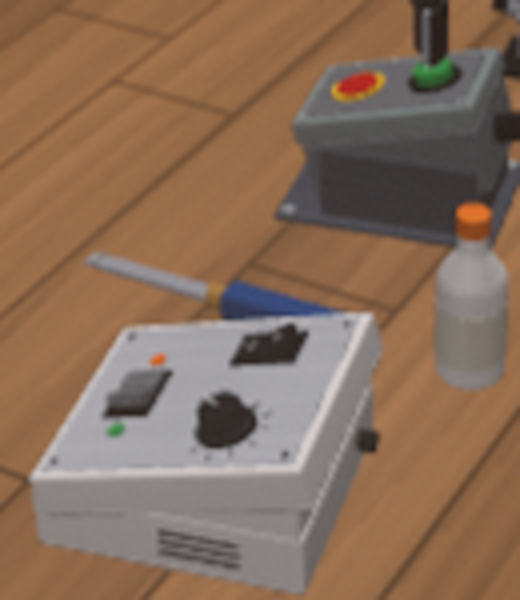

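The side view shows green at (314,288), red (339,293), the direction rocker at about (341,200), power (317,204) and the dial (316,185). In the scene crop the green dot is on the right of the direction rocker, as described. Next step is rough world positions.

```bash
python3 - <<'E'
from h import *
import pickle
s=pickle.load(open("side.pkl","rb")); c=pickle.load(open("scene.pkl","rb"))
np.set_printoptions(precision=4,suppress=True)
for k,u,v in [("green",314,288),("red",339,293),("dir",341,200),("pow",317,204),("dial",316,185),("bench",400,300),("bottle",280,226)]:
    print("side",k,world(s,u,v,1))
for k,u,v in [("red",309,196),("dir",254,272),("pow",288,261),("dial",276,279),("bench",220,240)]:
    print("scene",k,world(c,u,v,1))
P=cloud(s); hsv=cv2.cvtColor(s["image"],cv2.COLOR_RGB2HSV)
for nm,box,lo,hi in [("unit",(280,350,170,225),.06,.115),("starter",(285,360,270,310),.07,.13)]:
    m=np.zeros((480,640),bool); m[box[2]:box[3],box[0]:box[1]]=1
    m&=(P[...,2]>lo)&(P[...,2]<hi)
    Q=P[m]
    # RANSAC plane
    rng=np.random.default_rng(0);best=0
    for _ in range(500):
        a=Q[rng.choice(len(Q),3,False)]; n=np.cross(a[1]-a[0],a[2]-a[0]); n/=np.linalg.norm(n)+1e-12
        k=abs((Q-a[0])@n)<.0015
        if abs(n[2])>.9 and k.sum()>best: best=k.sum(); I=k
    q=Q[I]; ctr=q.mean(0); n=np.linalg.svd(q-ctr)[2][2]; n*=np.sign(n[2])
    r=cv2.minAreaRect(q[:,:2].astype(np.float32)*1000)
    print(nm,len(q),len(Q),ctr,n,"tilt",np.degrees(np.arccos(n[2])),"yaw",np.degrees(np.arctan2(-n[1],-n[0])),r)
E
```

```text
side green [0.5287 0.1983 0.1165]
side red [0.4729 0.1838 0.0943]
side dir [ 0.5155 -0.1785  0.0759]
side pow [ 0.577  -0.1251  0.0939]
side dial [ 0.5917 -0.1923  0.1087]
side bench [ 0.3234  0.0987 -0.0007]
side bottle [0.647  0.0234 0.1299]
scene red [0.4765 0.1713 0.0961]
scene dir [ 0.5237 -0.1871  0.083 ]
scene pow [ 0.5875 -0.1326  0.1022]
scene dial [ 0.6019 -0.2086  0.1085]
scene bench [ 0.2861 -0.0326 -0.0003]
unit 945 2171 [ 0.5679 -0.1599  0.0845] [-0.252  -0.0558  0.9661] tilt 14.957299000347108 yaw 12.49196345026464 ((564.8060302734375, -163.96351623535156), (162.28091430664062, 155.04165649414062), 11.730368614196777)
starter 982 2119 [0.5028 0.19   0.0978] [-0.2498 -0.0748  0.9654] tilt 15.117543892998835 yaw 16.67226607376806 ((502.7856750488281, 188.08712768554688), (137.01626586914062, 93.97046661376953), 12.47118854522705)
```

```bash
python3 - <<'E'
from h import *
import pickle
np.set_printoptions(precision=4,suppress=True)
f=pickle.load(open("wrist.pkl","rb")); print(f["fx"],np.array(f["R"])[2],world(f,320,240))
robot.grip(0.0)
o=[np.pi,0,np.pi/2]
for n,p in [("unitA",[.57,-.235,.27]),("startA",[.53,.105,.28])]:
    robot.goto(p,o); robot.sleep(.3)
    f=robot.grab_frame("wrist"); pickle.dump(f,open(n+".pkl","wb"))
    cv2.imwrite(f"pics/{n}.png",f["image"][...,::-1]); s=robot.sense(); print(s["t"],s["tcp_pos"],s["opening"])
E
```

```text
337.2244058850969 [-0.0022 -0.2924 -0.9563] [ 0.6769 -0.0463 -0.0006]
2.2833 [ 0.5704 -0.2341  0.2698] 0.004466504079585552
3.925 [0.5302 0.1044 0.2799] 0.0016968894799285707
```

View pics/unitA.png

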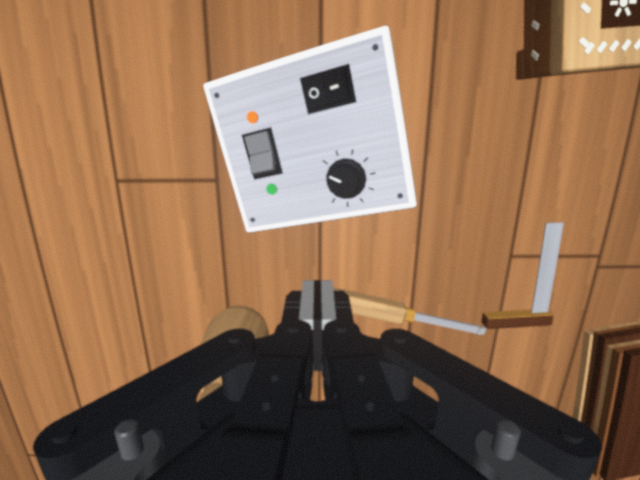

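View pics/startA.png

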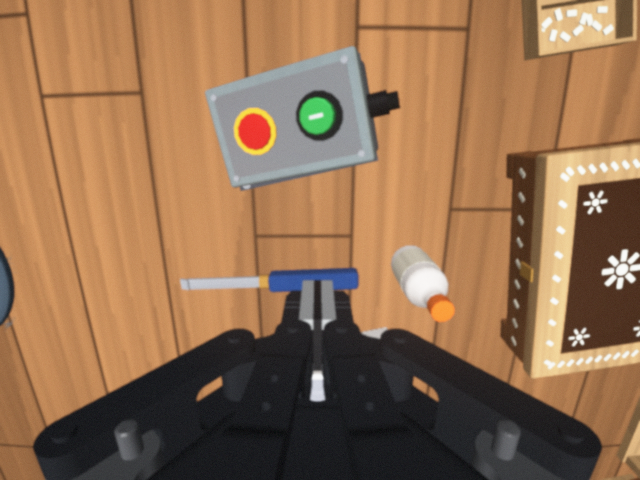

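Wrist views: on the unit, the direction bezel is at (262,153) with its green dot at (272,189) and orange dot at (253,117), the power bezel is at (328,89) with its white bar on the up-slope half, and the dial is at (346,178). On the starter, green is at (318,116) and red at (255,131).

```bash
cat > meas.py <<'E'
from h import *
import pickle,sys
np.set_printoptions(precision=4,suppress=True)
def plane(f,poly,expect=None):
    P=cloud(f); m=np.zeros((480,640),np.uint8); cv2.fillPoly(m,[np.array(poly)],1)
    Q=P[(m>0)&(f["range_z"]>0)]; k=np.ones(len(Q),bool)
    k=abs(Q[:,2]-np.median(Q[:,2]))<.05; rng=np.random.default_rng(0);best=0
    for _ in range(500):
        a=Q[rng.choice(len(Q),3,False)]; n=np.cross(a[1]-a[0],a[2]-a[0]); n/=np.linalg.norm(n)+1e-12
        kk=abs((Q-a[0])@n)<.0015
        if kk.sum()>best: best=kk.sum(); k=kk
    q=Q[k]; c=q.mean(0); n=np.linalg.svd(q-c,full_matrices=False)[2][2]; return c,n*np.sign(n[2])
def hit(f,uv,c,n,h=0):
    K=np.array([[f["fx"],0,f["cx"]],[0,f["fy"],f["cy"]],[0,0,1]])
    p=cv2.undistortPoints(np.array([[uv]],float),K,np.array(f["dist_coeffs"],float))[0,0]
    R=np.array(f["R"]); o=-R.T@f["t"]; d=R.T@np.array([p[0],p[1],1])
    return o+d*(((c+h*n-o)@n)/(d@n))
def blob(f,box,lo,hi):
    u0,u1,v0,v1=box; hsv=cv2.cvtColor(f["image"],cv2.COLOR_RGB2HSV)[v0:v1,u0:u1]
    m=cv2.inRange(hsv,np.array(lo),np.array(hi)); n,l,s,ce=cv2.connectedComponentsWithStats(m)
    i=1+np.argmax(s[1:,4]); 
    r=cv2.minAreaRect(np.argwhere(l==i)[:,::-1].astype(np.float32)); return np.array(r[0])+[u0,v0],r,s[i,4]
U=pickle.load(open("unitA.pkl","rb")); S=pickle.load(open("startA.pkl","rb"))
def axes(n,yaw_vec):
    x=yaw_vec-n*(yaw_vec@n); x/=np.linalg.norm(x); return x,np.cross(n,x)
cu,nu=plane(U,[(212,92),(382,36),(406,198),(252,222)])
cs,ns=plane(S,[(216,98),(350,58),(366,150),(240,176)])
g=blob(S,(290,350,85,145),(45,80,50),(85,255,255)); r=blob(S,(225,285,100,160),(0,150,100),(8,255,255))
G=hit(S,g[0],cs,ns,.012); Rd=hit(S,r[0],cs,ns,.006)
gd=blob(U,(260,285,178,200),(45,80,50),(85,255,255)); od=blob(U,(240,265,107,127),(5,120,100),(20,255,255))
dr=blob(U,(236,290,122,182),(0,0,0),(180,255,75)); pw=blob(U,(292,362,58,118),(0,0,0),(180,255,75))
gD,oD,D,Pw=[hit(U,b[0],cu,nu) for b in (gd,od,dr,pw)]
if __name__=="__main__":
    for k,b in dict(g=g,r=r,gd=gd,od=od,dr=dr,pw=pw).items(): print(k,b)
    yw=lambda n:np.degrees(np.arctan2(-n[1],-n[0]))
    print("starter",cs,ns,"tilt",np.degrees(np.arccos(ns[2])),"yaw",yw(ns)); v=G-Rd-ns*.006; print(G,Rd,"dist",np.linalg.norm(v),"yaw",np.degrees(np.arctan2(v[1],v[0])))
    v=oD-gD; print("unit",cu,nu,np.degrees(np.arccos(nu[2])),"yaw",yw(nu),"dots",gD,oD,np.linalg.norm(v),np.degrees(np.arctan2(-v[0],v[1])))
    x,y=axes(nu,np.cross(v,nu)); print("x",x,"y",y,"mid",(gD+oD)/2,"D",D,"Pw",Pw,"Pw in D frame",(Pw-D)@x,(Pw-D)@y)
    for q in [(206,86),(388,27),(415,206),(249,231)]: w=hit(U,q,cu,nu)-D; print(w@x,w@y)
E
python3 meas.py
```

```text
g (array([317. , 115.5]), ((27.0, 30.5), (39.0, 36.0), 90.0), np.int32(1091))
r (array([254., 131.]), ((29.0, 31.0), (34.0, 30.0), 90.0), np.int32(852))
gd (array([271.5, 188.5]), ((11.5, 10.5), (9.0, 9.0), 90.0), np.int32(83))
od (array([252., 117.]), ((12.0, 10.0), (10.0, 10.0), 90.0), np.int32(91))
dr (array([262.2353, 153.4412]), ((26.235294342041016, 31.44117546081543), (44.626548767089844, 26.92145538330078), 75.96376037597656), np.int32(228))
pw (array([328.0967,  88.4614]), ((36.096702575683594, 30.461402893066406), (36.6947021484375, 49.26985549926758), 76.37300109863281), np.int32(1550))
starter [0.5102 0.189  0.0993] [-0.2528 -0.0554  0.9659] tilt 15.000795331439445 yaw 12.368800666860821
[0.5299 0.1916 0.117 ] [0.4732 0.1796 0.0953] dist 0.06161557982806413 yaw 11.981964905379424
unit [ 0.5664 -0.1634  0.0841] [-0.2519 -0.0598  0.9659] 15.004419376105528 yaw 13.36163883316659 dots [ 0.5251 -0.213   0.0702] [ 0.5093 -0.1458  0.0703] 0.06899903927820032 13.281779102584288
x [0.9401 0.2218 0.2589] y [-0.2297  0.9733  0.0004] mid [ 0.5172 -0.1794  0.0703] D [ 0.5174 -0.1792  0.0703] Pw [ 0.5794 -0.1233  0.0899] Pw in D frame 0.07567294348848674 0.040157284466911386
-0.037822733031760536 0.07237571862860223
0.13281187182710733 0.07256014592150535
0.13127878289635364 -0.07493762553731889
-0.038390051608252936 -0.07383338762061188
```

```bash
cat > press.py <<'E'
from meas import *
from scipy.spatial.transform import Rotation as Ro
def press(pt,n,tz,tx,h0,hmin,cn,clear=.05):
    """pt: panel-level point; tool z = tz, tool x near tx; h0/hmin: tip heights above panel"""
    tz=tz/np.linalg.norm(tz); tx=tx-tz*(tx@tz); tx/=np.linalg.norm(tx)
    rpy=Ro.from_matrix(np.c_[tx,np.cross(tz,tx),tz]).as_euler("xyz")
    tcp=lambda h: pt+h*n-tz*robot.nose_length
    robot.goto(tcp(clear),rpy); robot.move_straight(tcp(h0),vel=.1); robot.sleep(.2)
    w0=robot.sense()["wrist_force"]
    hit_=robot.move_straight(tcp(hmin),vel=.015,contact_N=cn); s=robot.sense()
    print("contact",hit_,"tip h mm",1e3*((s["tcp_pos"]+tz*robot.nose_length-pt)@n),"lateral",s["tcp_pos"]-tcp(hmin),"dF",s["wrist_force"]-w0,"t",s["t"])
    robot.move_straight(tcp(clear),vel=.1); print(robot.sense()["t"])
def snap(name,cam="wrist"):
    f=robot.grab_frame(cam); pickle.dump(f,open(name+".pkl","wb")); cv2.imwrite(f"pics/{name}.png",f["image"][...,::-1]); return f
xs,ys=axes(ns,G-Rd); xu,yu=axes(nu,np.cross(oD-gD,nu))
E
python3 - <<'E'
from press import *
press(G-.012*ns,ns,-ns,ys,.017,.0025,12,clear=.06)
f=snap("start1")
robot.goto([.53,.105,.28],[np.pi,0,np.pi/2]); snap("start2")
E
```

```text
contact True tip h mm 5.019785124380005 lateral [-0.0008 -0.0002  0.0024] dF [-2.4008 -1.289   6.4594] t 6.0833
6.7917
```

View pics/start2.png

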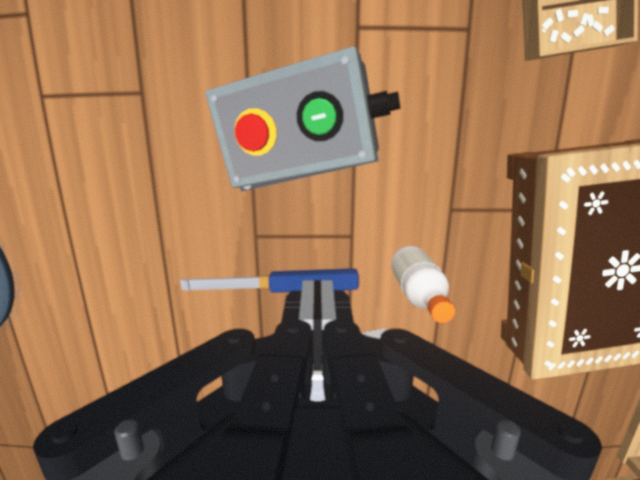

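The red button now sits higher: it has shifted and shows as a dome, while the green has sunk. I'll confirm by depth, then press the direction rocker.

```bash
python3 - <<'E'
from press import *
def h(f,p):
    P=cloud(f); d=(P-p)-((P-p)@ns)[...,None]*ns; m=(np.linalg.norm(d,axis=2)<.009)&(abs((P-p)@ns)<.04)
    return 1e3*np.median((P[m]-cs)@ns)
a=pickle.load(open("start2.pkl","rb"))
print("before g,r",h(S,G),h(S,Rd)); g1,r1=h(a,G),h(a,Rd); print("after",g1,r1)
assert g1<8 and r1>9
tz=-(nu-.2*yu)
press(D-.015*yu,nu,tz,xu,.017,.002,10,clear=.06)
robot.goto([.57,-.235,.27],[np.pi,0,np.pi/2]); snap("unit2"); print(robot.sense()["t"])
E
```

```text
before g,r 11.405677817042976 5.353621142643459
after 4.307431650854824 12.43744893561882
contact True tip h mm 6.240814072852814 lateral [-0.0009 -0.0007  0.0041] dF [-1.5576 -1.2642  5.9605] t 10.3
10.9917
11.8
```

View pics/unit2.png

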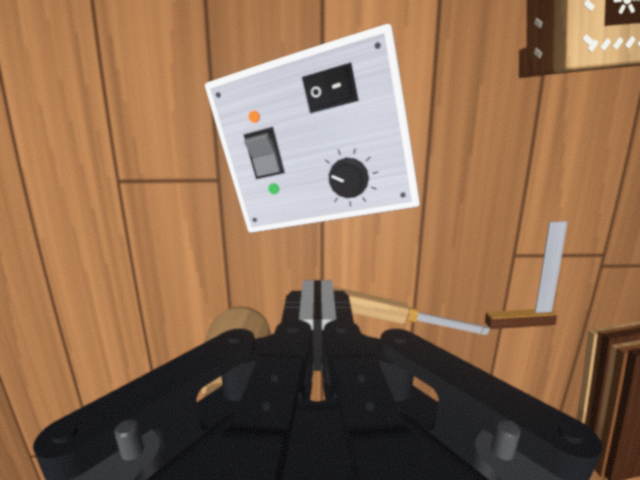

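The rocker shading has changed, with the fold line now nearer the orange side. I'll measure both halves by depth.

```bash
cat >> press.py <<'E'
def prof(f,p,ax,ot,ds=(-16,-12,-6,6,12,16)):
    P=cloud(f)-p; out=[]
    for d in ds:
        m=(abs(P@ax-d/1e3)<.0025)&(abs(P@ot)<.006)&(abs(P@nu)<.03); out.append(round(1e3*float(np.median(P[m]@nu)),1))
    return out
E
python3 - <<'E'
from press import *
for k in ("unitA","unit2"):
    f=pickle.load(open(k+".pkl","rb")); print(k,"dir",prof(f,D,yu,xu),"pow",prof(f,Pw,xu,yu))
E
```

```text
unitA dir [10.6, 11.1, 8.4, 4.8, 4.7, 5.0] pow [4.9, 5.1, 4.7, 8.8, 11.3, 7.9]
unit2 dir [5.0, 5.1, 5.0, 8.1, 10.7, 10.7] pow [4.9, 5.1, 4.9, 8.9, 11.3, 7.9]
```

The direction rocker is now forward: its right half reads 5 mm and its left half 10.7 mm. The pressed half lies flat, so I'll press power squarely along -z.

```bash
python3 - <<'E'
from press import *
press(Pw+.014*xu,nu,-nu,yu,.018,.002,10,clear=.06)
robot.goto([.57,-.235,.27],[np.pi,0,np.pi/2]); robot.sleep(.4); f=snap("unit3")
print("dir",prof(f,D,yu,xu),"pow",prof(f,Pw,xu,yu))
robot.goto([.60,-.0,.40],[np.pi,0,np.pi/2]); robot.sleep(.4); snap("endw"); snap("ends","side"); print(robot.sense()["t"])
a,b=(cv2.imread(f"pics/{k}.png") for k in("unitA","unit3"))
c,d=cv2.imread("pics/side0.png")[160:360,200:400],cv2.imread("pics/ends.png")[160:360,200:400]
z=lambda i:cv2.resize(i,(400,300))
cv2.imwrite("pics/cmp.png",np.vstack([np.hstack([z(a[:300,160:480]),z(b[:300,160:480])]),np.hstack([z(c),z(d)])]))
E
```

```text
contact True tip h mm 5.675623779694472 lateral [-0.0012 -0.0002  0.0035] dF [-2.6878  0.6599  6.3431] t 14.0333
14.725
dir [4.9, 4.9, 4.8, 7.8, 10.9, 9.5] pow [11.3, 10.7, 8.3, 4.9, 4.9, 4.9]
17.3917
```

View pics/cmp.png

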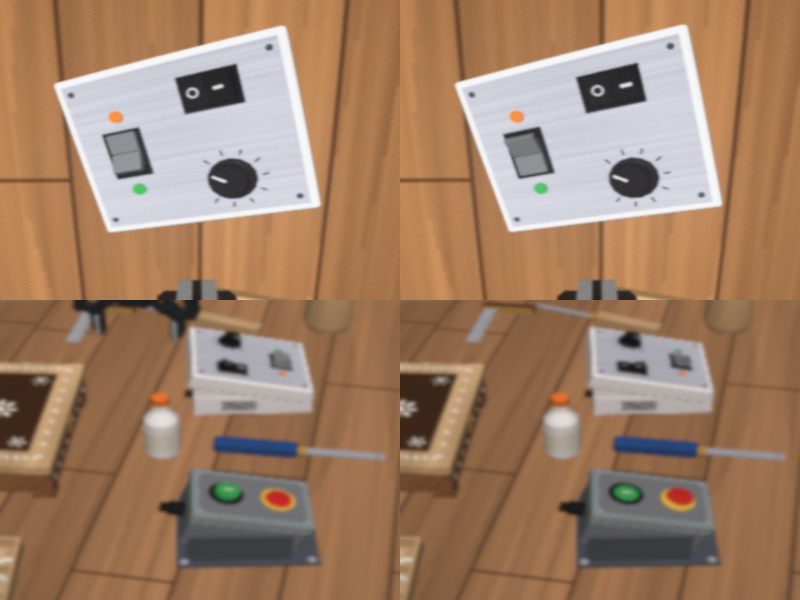

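The comparison shows both rockers switched, the dial unturned, nothing moved, green in and red out. The arm is clear, so I'll hand in.

```bash
python3 -c "
from plant import robot
print(robot.close_job())"
```

```text
the job is handed in; nothing more can be done
None
```

The extractor was started first, then the direction rocker pressed to forward, then power pressed on; depth readings and pictures showed all three in place, the dial and the rest of the bench unmoved and the arm clear, and I handed in at about 17 s (the interface returned no verdict).

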